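# Uncover and draw out the sample tray

## Task

One of the two trays in the bench cabinet holds the jar with the red cap. Slide the blue guard window along its track, all the way to the end, off that tray and in front of the other one, then pull the tray with the red-capped jar gently out to its stop. Leave the guard aside, the other tray in, both jars standing in their trays, and everything else on the bench as it is.

Things in the scene. Friction and masses are not known exactly. Their poses are not given: they have to be found in the camera images.
- dock: Fixed white cabinet, clear flat roof, two trays side by side (bays at dock y = +-93.5 mm). 220 deep (dock x -100 to 120), 386 wide, top 156 mm above the bench; a 12 mm base plate reaches to x = -185 and carries the guard's track (22 mm high, black end stops 34 high at y = +-187). Origin at bench height on its centre line; +x to its back, away from the robot, +y to the robot's left, z up.
- guard (a joint): Guard's place along its track, m, along dock +y: 0 in the middle (half over each tray), +0.095 left end (before the left tray), -0.095 right end. Stays where left; friction about 2 N. Translucent blue upright panel 10 thick, 170 wide, top 144 mm above the bench, at dock x = -170 mm, in front of the pull bars; trays cannot pass it.
- guard_tab (a point): Centre of the orange tab that stands on the guard's top edge, midway along it: 16 (dock x) by 24 (dock y) by 46 mm high, spanning 142 to 188 mm above the bench, this point at 165 mm. Push it sideways or pinch it from above. At dock (-170, guard value, 165) mm; axes parallel to the dock's.
- tray_left (a joint): How far the left tray (bay at dock +y) is drawn out towards dock -x, m: 0 in, 0.13 at its stop; starts 0 to 6 mm out; friction about 2 N. Grey front panel 170 wide, 107 high, outer face at dock x = -100 mm when in; behind it a steel tray 196 deep, 160 wide, inner floor 34 mm and wall tops 75 mm above the bench.
- tray_left_handle (a point): Middle of the left tray's dark steel pull bar; moves with the tray, axes as the dock's. Bar level along dock y, 110 long, 10 x 10 mm, 125 mm above the bench, 31 below the roof's top. Behind it, to the front panel, a gap 40 deep and 90 mm wide, open above: fingertips can hook in from above. Tray in: at dock (-145, +93.5, 125) mm.
- tray_right (a joint): How far the right tray (bay at dock -y) is drawn out towards dock -x, m: 0 in, 0.13 at its stop; starts 0 to 6 mm out; friction about 2 N. Grey front panel 170 wide, 107 high, outer face at dock x = -100 mm when in; behind it a steel tray 196 deep, 160 wide, inner floor 34 mm and wall tops 75 mm above the bench.
- tray_right_handle (a point): Middle of the right tray's dark steel pull bar; moves with the tray, axes as the dock's. Bar level along dock y, 110 long, 10 x 10 mm, 125 mm above the bench, 31 below the roof's top. Behind it, to the front panel, a gap 40 deep and 90 mm wide, open above: fingertips can hook in from above. Tray in: at dock (-145, -93.5, 125) mm.
- jar_red: Loose amber jar with a red cap, 54 mm across, 100 mm high, about 180 g, standing in one of the trays under the clear roof. Origin at the centre of its underside, z up along its axis.
- jar_white: The same jar with a white cap, standing in the other tray. Origin at the centre of its underside, z up.
- cup_a: Bystander: loose black centrifuge cup, 90 mm across, 125 high, left of the cabinet. Origin under its centre.
- cup_b: Bystander: the same black cup, right of the cabinet. Origin under its centre.
- bin: Bystander: loose clear open box 160 x 120 x 60 mm, left side. Origin under its centre.
- tube_rack: Bystander: loose blue tube rack 160 x 70 mm, 95 high with its tubes, right side. Origin under its centre.
- spray: Bystander: loose white bottle with a blue cap, 64 mm across, 170 high, right side near the robot. Origin under its centre.
- timer: Bystander: loose flat white timer 70 x 90 x 22 mm, left side near the robot. Origin under its centre.

How it is judged:
By the outcome, as a careful person would: the job done as asked, in the order asked, and still so for the second after the job is handed in, with the robot touching nothing.
It also fails if it takes over 38 s, if anything falls off the work surface, if the arm or the gripper's body presses on something with over 40 N, if the wrist force passes 120 N, or if a joint passes its speed limit or range.

## Robot

A 7-joint arm with a two-finger parallel gripper is mounted at the origin on the work surface. World frame = base frame: x ahead of the robot, y to its left, z up, the work surface at z = 0. Lengths are in m, angles in rad, forces in N, time in s.
With the tool pointing down it reaches from about 0.4 to 0.875 m from the base axis. Payload 6.5 kg.
Tool frame: the origin (TCP) lies midway between the tips of the shut fingers; the grasp point (between the pads) lies 19 mm behind it; z points along the fingers, y is the line along which they close (so a half turn about z gives the same grasp; the last joint's range is limited). The gripper opens to 88 mm and grips with 3 to 60 N. Pads are 18 mm wide; open, the fingers measure 123 mm over their backs; the gripper's body (75 mm by 187 mm) begins 45 mm behind the grasp point.
Start: joints at [-1.302, 0.536, -0.004, 1.538, 0.003, 1.067, -0.071], TCP at [0.214, 0.614, 0.239] pointing down, gripper open.
Joint ranges: [-2.7, 2.7], [-0.37, 2.16], [-1.27, 1.26], [0.24, 2.4], [-1.31, 4.45], [0.19, 1.91], [-2.76, 2.76]. Speed limits (rad/s): [2.39, 2.39, 3.14, 3.14, 3.14, 3.14, 3.14].

## Interface

Orientations are given as a unit quaternion [x, y, z, w].
In Python, from bench import arm, optics gives the robot as it stands. The module is installed in compiled form; this text tells all that it offers.
- The arm moves only by the tool jog_arm, never from a script. Its arguments are lists of equal length, an entry for each row: "hand": the opening, from 0 (shut) to 1 (fully open); "slide": the shift along the tool's x, y, z in mm, a list of three; "yaw": the turn about the tool's z in degrees. In form: {"hand": [hand, ...], "slide": [[x, y, z], ...], "yaw": [yaw, ...]}. A call has 1 to 12 rows; each row is the pose to reach, as a shift and turn from the pose commanded when the call began, along the tool's axes at that moment; what a row does not reach only later rows make up. A row lasts 1/10 s, in which the tool goes at most 50 mm and 8.59 degrees, less where a joint would pass 70% of its speed; a pose out of reach is approached as far as the arm can. A call with a gripper value outside its range is refused whole. The fingers move at their own pace and stop on an object; the grip force is fixed at half the most. Time passes only in rows, so rows that repeat a pose let the fingers close. It gives the time, the measured TCP pose, the force, the opening and the grip force at its end, in the units of the state.
- arm.get_obs(): the state, without advancing time (a new reading comes with each control period).
- optics.camera(name): name is "side" or "top" or "wrist"; returns the picture (480x640x3 uint8, blue, green, red); there is no depth.
- optics.get_calibration(name): a dict with "fx", "fy", "cx", "cy" (pixels), "world_from_camera" (4x4, takes a point from camera to world coordinates); the wrist camera has in their place "T_tool_cam" (4x4, takes a point from camera to tool coordinates, whose origin is the TCP and whose axes are the flange's). Camera axes: x right, y down, z forward; pixel columns grow to the right and rows downward; lengths in m; the calibration is good to about 2 mm. The wrist camera is an equidistant fisheye: a pixel r from the principal point sees the ray r / f radians off the axis. A picture is of the moment at which its call begins: read the wrist's pose just before it. get_calibration takes no time and is no camera call.
- arm.finish_job(): hands the job in; it is judged then, once.
The state is a dict: "clock": time; "joint_positions": joint angles; "qvel": joint speeds; "effort": joint torques, N m; "eef_pos": TCP position; "tcp_rot": TCP orientation; "contact_force": force on the tool from outside, world axes, zero at the start; "wrist_torque": the same for the moment, N m; "gripper_width": opening from 0.0 (shut) to 1.0 (fully open); "grasp_force": force on a finger pad.
Only numpy, scipy, OpenCV 4.12 (cv2) and the standard library are available. Lean on these libraries where they do the work, as an engineer would, in place of code of your own. Each camera call takes 0.05 s, during which the arm holds its last target. There are 200 camera calls.

## Working session

There is one attempt and no reset: what is moved stays moved. The work goes in short steps, Python scripts to look and compute and a tool call to move; the robot and the scene stay as the last step left them, time stands still between calls to the robot, and variables do not carry over. Pictures are saved under pics/ and viewed, at most 10 in all, crops included, and the job is handed in when it is done.

Besides the shell and the picture viewer there is one more tool, called after ">>>" as a command line: name --pt "numbers of a row" for each row, then --argument value for the rest. jog_arm: Moves the arm, as the interface text tells. Its arguments: {"type":"object","properties":{"hand":{"type":"array"},"slide":{"type":"array"},"yaw":{"type":"array"}},"required":["hand","slide","yaw"]}

```bash
mkdir -p pics; python3 - <<'E'
from bench import arm, optics
import cv2, numpy as np
np.set_printoptions(precision=4,suppress=True)
o=arm.get_obs();print(o)
for n in("side","top","wrist"):
    im=optics.camera(n);cv2.imwrite(f"pics/{n}0.png",im);print(n,optics.get_calibration(n))
E
```

```text
{'clock': 0.0, 'joint_positions': array([-1.3022,  0.5372, -0.0045,  1.5388,  0.0026,  1.0673, -0.0712]), 'qvel': array([ 0.0012, -0.0003, -0.001 ,  0.0006,  0.0004,  0.001 ,  0.0001]), 'effort': array([ -0.0006, -57.098 ,   0.9902, -25.1597,  -0.0562,   0.0181,
         0.0001]), 'eef_pos': array([0.2134, 0.6134, 0.2379]), 'tcp_rot': array([ 0.1666,  0.986 , -0.0008, -0.0001]), 'contact_force': array([-0.4959, -0.0855, -0.0743]), 'wrist_torque': array([ 0.0237, -0.0381, -0.0475]), 'grasp_force': 0.0, 'gripper_width': 1.0026374268280474}
side {'fx': 504.08884688941436, 'fy': 504.08884688941436, 'cx': 315.98648550124636, 'cy': 238.85754642594173, 'world_from_camera': array([[ 0.0301,  0.9421, -0.334 ,  0.9019],
       [ 0.9995, -0.0277,  0.0119, -0.0104],
       [ 0.002 , -0.3342, -0.9425,  1.1983],
       [ 0.    ,  0.    ,  0.    ,  1.    ]])}
top {'fx': 466.0525177478711, 'fy': 466.0525177478711, 'cx': 315.94531577499686, 'cy': 242.93146336296422, 'world_from_camera': array([[ 0.0036, -0.9973,  0.0734,  0.4401],
       [-0.9999, -0.0027,  0.0125,  0.0022],
       [-0.0122, -0.0734, -0.9972,  1.1952],
       [ 0.    ,  0.    ,  0.    ,  1.    ]])}
wrist {'fx': 371.64829954431775, 'fy': 371.64829954431775, 'cx': 318.2081070688524, 'cy': 240.48792402784105, 'T_tool_cam': array([[-0.0002, -0.9464, -0.3229,  0.0845],
       [ 1.    , -0.0004,  0.0005,  0.0008],
       [-0.0006, -0.3229,  0.9464, -0.1461],
       [ 0.    ,  0.    ,  0.    ,  1.    ]])}
```

View pics/top0.png

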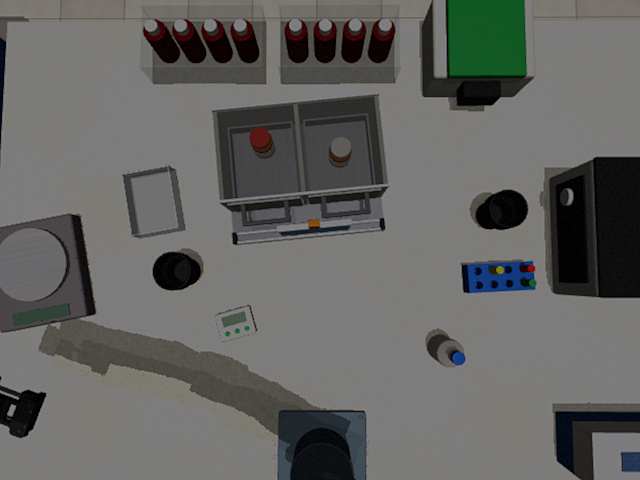

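View pics/side0.png

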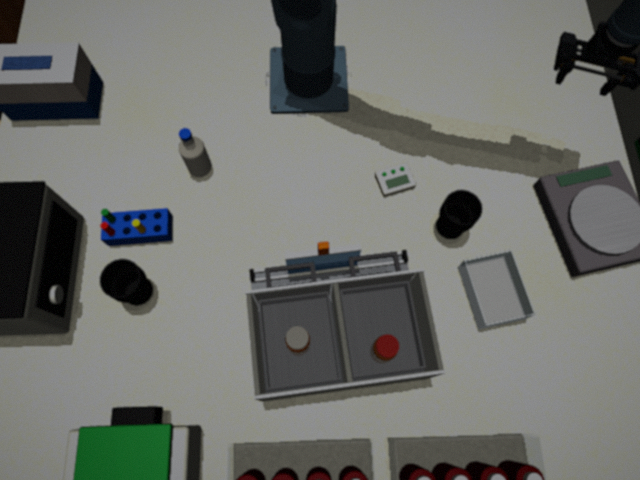

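The top view shows the red cap at (261,140) in the left tray (dock +y) and the white cap at (340,150) in the right. The orange tab is at (314,223), with end stops at (235,238) and (382,224). The side view agrees: red cap (387,347), tab (323,248), stops (253,275) and (405,257). The guard must therefore go right, to -0.095.

```bash
cat > h.py <<'E'
import cv2, numpy as np
from bench import arm, optics
np.set_printoptions(precision=4,suppress=True)
def ray(n,p):
    c=optics.get_calibration(n);T=c["world_from_camera"]
    d=T[:3,:3]@[(p[0]-c["cx"])/c["fx"],(p[1]-c["cy"])/c["fy"],1]
    return T[:3,3],d/np.linalg.norm(d)
def tri(pt,ps):
    (a,d),(b,e)=ray("top",pt),ray("side",ps)
    s=np.linalg.lstsq(np.c_[d,-e],b-a,rcond=None)[0]
    p,q=a+s[0]*d,b+s[1]*e
    return (p+q)/2,np.linalg.norm(p-q)*1e3
def plane(n,p,z):
    a,d=ray(n,p);return a+d*(z-a[2])/d[2]
def blob(im,lo,hi,box):
    x0,y0,x1,y1=box
    m=cv2.inRange(cv2.cvtColor(im[y0:y1,x0:x1],cv2.COLOR_BGR2HSV),lo,hi)
    n,l,s,c=cv2.connectedComponentsWithStats(m)
    if n<2: return None,0
    i=1+np.argmax(s[1:,4]);return c[i]+[x0,y0],s[i]
E
python3 - <<'E'
from h import *
T=cv2.imread("pics/top0.png");S=cv2.imread("pics/side0.png")
O=((8,150,90),(20,255,255));R=((0,150,60),(7,255,255));K=((0,0,0),(180,255,28))
P={}
for k,c,bt,bs in [("tab",O,(225,200,390,245),(245,235,410,290)),("red",R,(240,115,280,165),(365,325,410,370)),
 ("L",K,(229,228,242,248),(398,245,413,270)),("R",K,(376,214,389,234),(246,263,261,288))]:
    (a,s),(b,t)=blob(T,*c,bt),blob(S,*c,bs); print(k,a,s,b,t)
    if a is not None and b is not None: P[k]=tri(a,b);print("  ",*P[k])
d=P["L"][0]-P["R"][0];print("stops yaw",np.arctan2(-d[0],d[1]),np.linalg.norm(d))
a=np.hstack([cv2.resize(T[195:250,220:395],None,fx=4.5,fy=4.5,interpolation=2)])
b=cv2.resize(S[235:295,240:415],None,fx=4.5,fy=4.5,interpolation=2)
cv2.imwrite("pics/crop.png",np.clip(np.vstack([a,b]).astype(float)*2,0,255))
E
```

```text
tab [313.5072 222.9565] [84 20 10  7 69] [322.9565 245.3188] [73  7 11  8 69]
   [0.558  0.0185 0.1857] 3.533982245056657
red [259.3279 136.8604] [ 10  12  20  20 308] [386.6923 346.0192] [ 11  10  23  24 416]
   [0.7656 0.1458 0.1323] 4.789492592836517
L [234.5455 238.2727] [ 4  5  5 11 44] [404.25   256.2188] [ 4  6  5 11 32]
   [0.5374 0.2203 0.0254] 3.9482523650921415
R [381.7317 223.6341] [ 4  5  5 11 41] [251.96 275.36] [ 5  8  3 10 25]
   [ 0.5753 -0.1505  0.0266] 3.5262940469107886
stops yaw 0.10187666768851998 0.37273655786141957[ WARN:0@0.463] global loadsave.cpp:1063 imwrite_ Unsupported depth image for selected encoder is fallbacked to CV_8U.
```

View pics/crop.png

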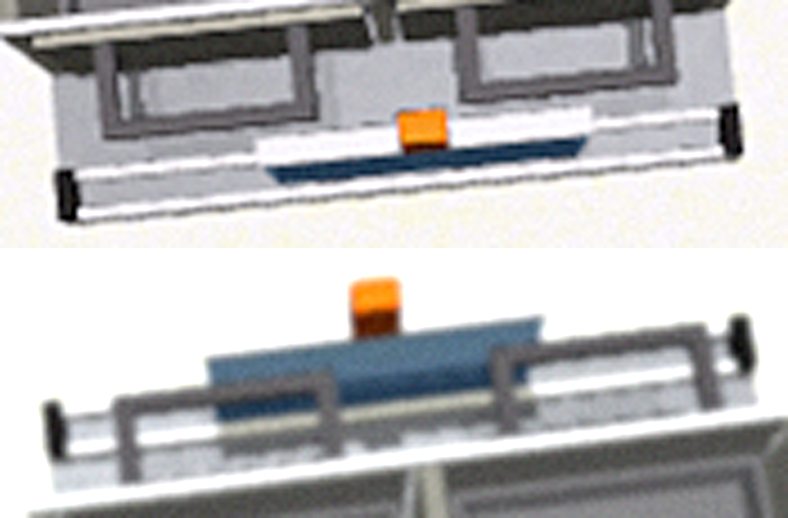

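The crop shows the tab midway on the guard panel, slightly right of the centre, and both pull bars clear behind it. From the stops, the dock yaw is 0.102 rad, the track centre is (0.556, 0.035) and the guard is at about -0.016. First I move to the left of the tab with the fingers shutting.

>>> jog_arm --hand '[0,0,0,0,0,0,0,0,0,0,0,0]' --pt "-20 -16 0" --pt "-55 -45 0" --pt "-93 -76 0" --pt "-131 -107 0" --pt "-169 -138 0" --pt "-207 -169 0" --pt "-245 -200 0" --pt "-283 -231 0" --pt "-321 -262 0" --pt "-359 -293 0" --pt "-397 -324 0" --pt "-435 -355 0" --yaw '[-2,-5,-8,-11,-14,-17,-20,-23,-25,-25,-25,-25]'

```text
clock: 1.35
eef_pos: [0.5084, 0.1338, 0.2388]
tcp_rot: [-0.051, 0.999, 0.0, 0.0]
contact_force: [0.8, 0.5, -0.1]
gripper_width: 0.01
grasp_force: 0.0
```

```bash
python3 - <<'E'
from h import *
p=lambda x,y:(220+x/4.5,195+y/4.5)
s=lambda x,y:(240+x/4.5,235+(y-248)/4.5)
L=tri(p(106,130),s(703,331))[0];R=tri(p(313,111),s(500,354))[0]
print("bar ends",L,R,"mid",(L+R)/2)
o=arm.get_obs();print(o["eef_pos"],o["tcp_rot"],o["joint_positions"])
t=np.array([.5534,.0633,.239]);
from scipy.spatial.transform import Rotation as Ro
print("slide mm",Ro.from_quat(o["tcp_rot"]).inv().apply(t-o["eef_pos"])*1e3)
E
```

```text
bar ends [0.5622 0.1819 0.1278] [0.572  0.078  0.1305] mid [0.5671 0.1299 0.1292]
[0.5084 0.1338 0.2388] [-0.0508  0.9987  0.      0.0001] [-0.4288  0.3242  0.1054  1.8721 -0.0414  0.9472  1.3679]
slide mm [-37.5726 -74.7369  -0.2215]
```

>>> jog_arm --hand '[0,0,0,0,0,0,0,0]' --pt "-12 -25 0" --pt "-28 -55 0" --pt "-38 -75 10" --pt "-38 -75 30" --pt "-38 -75 50" --pt "-38 -75 70" --pt "-38 -75 82" --pt "-38 -75 82" --yaw '[0,0,0,0,0,0,0,0]'

```text
clock: 2.15
eef_pos: [0.552, 0.0648, 0.1552]
tcp_rot: [-0.051, 0.999, -0.0, -0.002]
contact_force: [-0.7, 0.1, 0.3]
gripper_width: 0.003
grasp_force: 0.0
```

>>> jog_arm --hand '[0,0,0,0,0,0,0,0,0,0,0,0]' --pt "0 -8 0" --pt "0 -16 0" --pt "0 -24 0" --pt "0 -32 0" --pt "0 -40 0" --pt "0 -48 0" --pt "0 -56 0" --pt "0 -64 0" --pt "0 -72 0" --pt "0 -78 0" --pt "0 -82 0" --pt "0 -82 0" --yaw '[0,0,0,0,0,0,0,0,0,0,0,0]'

```text
clock: 3.35
eef_pos: [0.5612, -0.0178, 0.1565]
tcp_rot: [-0.05, 0.999, -0.0, -0.0]
contact_force: [-0.9, -0.0, -0.1]
gripper_width: 0.006
grasp_force: 0.0
```

```bash
python3 - <<'E'
from h import *
o=arm.get_obs();print(o["eef_pos"],o["contact_force"])
T=optics.camera("top");S=optics.camera("side");cv2.imwrite("pics/top1.png",T);cv2.imwrite("pics/side1.png",S)
v=np.hstack([T[110:260,200:400],S[220:370,240:440]]);cv2.imwrite("pics/c1.png",cv2.convertScaleAbs(cv2.resize(v,None,fx=2,fy=2),alpha=2))
E
```

```text
[ 0.5612 -0.0178  0.1565] [-0.9232 -0.0229 -0.1021]
```

View pics/c1.png

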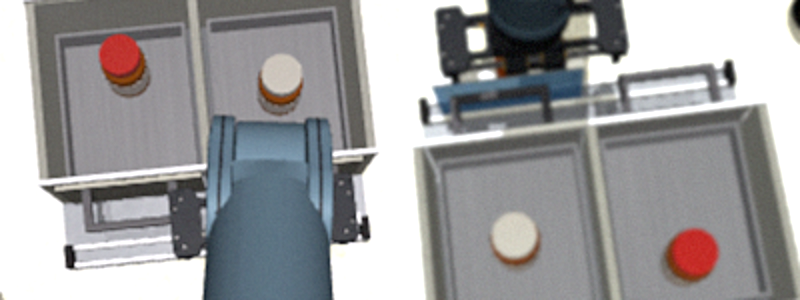

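The crop shows the guard moved right, with its edge at (437,100) and the right stop at (424,110), so a little travel is left. I push on slowly until I feel the stop.

>>> jog_arm --hand '[0,0,0,0]' --pt "0 -4 0" --pt "0 -8 0" --pt "0 -11 0" --pt "0 -12 0" --yaw '[0,0,0,0]'

```text
clock: 3.85
eef_pos: [0.5623, -0.029, 0.1564]
tcp_rot: [-0.051, 0.999, -0.0, -0.001]
contact_force: [-1.6, 1.8, -0.8]
gripper_width: 0.004
grasp_force: 1.0
```

>>> jog_arm --hand '[0,0,0,0]' --pt "0 -1 0" --pt "0 -2 0" --pt "0 -3 0" --pt "0 -3 0" --yaw '[0,0,0,0]'

```text
clock: 4.25
eef_pos: [0.5629, -0.0313, 0.1567]
tcp_rot: [-0.051, 0.999, 0.0, -0.0]
contact_force: [-1.5, 2.6, 0.1]
gripper_width: 0.004
grasp_force: 1.4
```

>>> jog_arm --hand '[0,0,0,0]' --pt "0 -1 0" --pt "0 -2 0" --pt "0 -3 0" --pt "0 -3 0" --yaw '[0,0,0,0]'

```text
clock: 4.65
eef_pos: [0.5628, -0.0314, 0.1567]
tcp_rot: [-0.052, 0.999, 0.002, -0.001]
contact_force: [-3.8, 9.9, 1.7]
gripper_width: 0.005
grasp_force: 4.8
```

>>> jog_arm --hand '[0,0,0,0]' --pt "0 -1 0" --pt "0 -2 0" --pt "0 -3 0" --pt "0 -3 0" --yaw '[0,0,0,0]'

```text
clock: 5.05
eef_pos: [0.5628, -0.0316, 0.1567]
tcp_rot: [-0.053, 0.999, 0.003, -0.001]
contact_force: [-5.6, 16.5, 3.3]
gripper_width: 0.001
grasp_force: 8.1
```

The force rises against the stop, so the guard is at its right end. I back off, lift, and take pictures with the arm out of the way of the tab.

>>> jog_arm --hand '[0,0,0,0,0,0,0,0,0,0]' --pt "0 6 0" --pt "0 16 0" --pt "0 28 -6" --pt "0 45 -25" --pt "0 75 -50" --pt "0 110 -60" --pt "0 145 -60" --pt "0 170 -60" --pt "0 175 -60" --pt "0 175 -60" --yaw '[0,0,0,0,0,0,0,0,0,0]'

```text
clock: 6.05
eef_pos: [0.546, 0.1371, 0.2171]
tcp_rot: [-0.052, 0.999, -0.0, 0.0]
contact_force: [0.3, -0.7, 0.3]
gripper_width: 0.005
grasp_force: 0.0
```

```bash
python3 - <<'E'
from h import *
from scipy.spatial.transform import Rotation as Ro
o=arm.get_obs();print(o["eef_pos"],o["tcp_rot"],o["contact_force"])
for t in ([.5925,.1325,.216],[.5925,.1325,.110]):
    print("slide",Ro.from_quat(o["tcp_rot"]).inv().apply(np.array(t)-o["eef_pos"])*1e3)
T=optics.camera("top");S=optics.camera("side");cv2.imwrite("pics/top2.png",T);cv2.imwrite("pics/side2.png",S)
O=((8,150,60),(20,255,255))
a,b=blob(T,*O,(330,190,390,245)),blob(S,*O,(240,225,310,290));print(a,b)
if a[1] is not 0 and b[1] is not 0:
    p,e=tri(a[0],b[0]);print("tab",p,e,"guard",(p[:2]-[.5563,.0349])@[-.1017,.9948])
W=cv2.resize(optics.camera("wrist"),(400,300))
v=np.hstack([T[110:260,200:400],S[220:370,240:440]]);v=cv2.resize(v,None,fx=2,fy=2)
cv2.imwrite("pics/c2.png",cv2.convertScaleAbs(np.vstack([v[:,:800],np.hstack([W,W*0])])[:600],alpha=2))
E
```

```text
[0.546  0.1371 0.2171] [-0.0515  0.9987 -0.0002  0.0004] [ 0.2556 -0.7348  0.312 ]
slide [-45.7627  -9.3696   1.1106]
slide [-45.6848  -9.3322 107.1106]
(array([349.1163, 219.1512]), array([14, 25, 11,  9, 86], dtype=int32)) (array([286.2192, 250.3699]), array([41, 22, 11,  8, 73], dtype=int32))
tab [ 0.5667 -0.0594  0.1845] 3.9897404044085043 guard -0.09482530076812531<stdin>:9: SyntaxWarning: "is not" with 'int' literal. Did you mean "!="?
<stdin>:9: SyntaxWarning: "is not" with 'int' literal. Did you mean "!="?
```

View pics/c2.png

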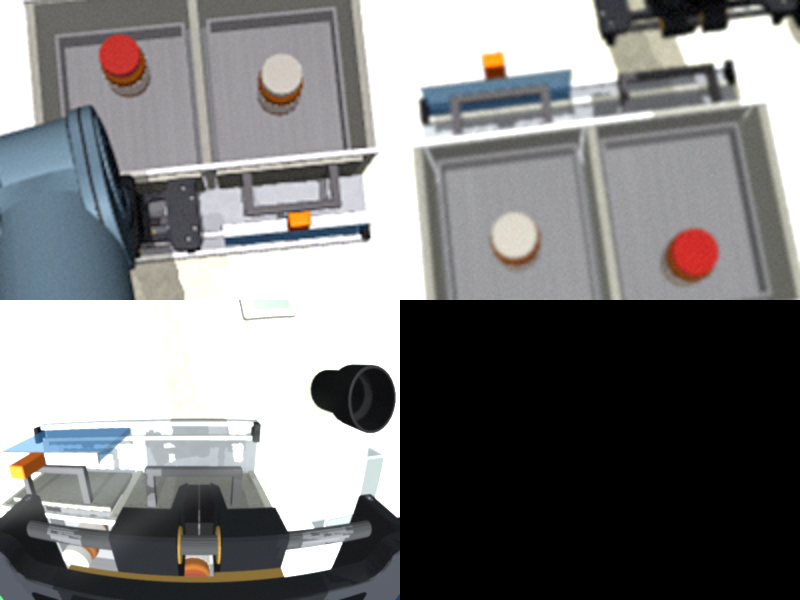

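The guard reads -0.0948 with its edge at the stop (424,105), and the left bar is uncovered and undisturbed. Now I hook in behind it from above.

>>> jog_arm --hand '[0,0,0,0,0]' --pt "-15 -3 0" --pt "-35 -7 0" --pt "-45 -9 5" --pt "-46 -9 25" --pt "-46 -9 45" --yaw '[0,0,0,0,0]'

```text
clock: 6.7
eef_pos: [0.5932, 0.1309, 0.1711]
tcp_rot: [-0.05, 0.999, -0.0, 0.0]
contact_force: [-0.3, 0.4, -0.3]
gripper_width: 0.0
grasp_force: 0.0
```

>>> jog_arm --hand '[0,0,0,0,0,0,0,0]' --pt "0 0 10" --pt "0 0 20" --pt "0 0 28" --pt "0 0 36" --pt "0 0 44" --pt "0 0 52" --pt "0 0 60" --pt "0 0 62" --yaw '[0,0,0,0,0,0,0,0]'

```text
clock: 7.5
eef_pos: [0.592, 0.1322, 0.1087]
tcp_rot: [-0.051, 0.999, -0.0, -0.001]
contact_force: [-0.2, -0.3, -0.1]
gripper_width: 0.005
grasp_force: 0.0
```

>>> jog_arm --hand '[0,0,0,0,0,0,0,0,0,0,0,0]' --pt "2 0 0" --pt "5 0 0" --pt "8 0 0" --pt "10 0 0" --pt "12 0 0" --pt "14 0 0" --pt "17 0 0" --pt "20 0 0" --pt "24 0 0" --pt "28 0 0" --pt "32 0 0" --pt "36 0 0" --yaw '[0,0,0,0,0,0,0,0,0,0,0,0]'

```text
clock: 8.7
eef_pos: [0.5565, 0.1287, 0.1098]
tcp_rot: [-0.051, 0.999, 0.0, 0.0]
contact_force: [2.5, 1.4, 1.8]
gripper_width: 0.005
grasp_force: 1.1
```

>>> jog_arm --hand '[0,0,0,0,0,0,0,0,0,0,0,0]' --pt "5 0 0" --pt "10 0 0" --pt "15 0 0" --pt "20 0 0" --pt "25 0 0" --pt "30 0 0" --pt "35 0 0" --pt "40 0 0" --pt "45 0 0" --pt "50 0 0" --pt "55 0 0" --pt "60 0 0" --yaw '[0,0,0,0,0,0,0,0,0,0,0,0]'

```text
clock: 9.9
eef_pos: [0.4966, 0.1226, 0.1097]
tcp_rot: [-0.051, 0.999, 0.0, -0.0]
contact_force: [2.0, 2.0, 1.5]
gripper_width: -0.0
grasp_force: 1.1
```

>>> jog_arm --hand '[0,0,0,0,0,0,0,0,0,0,0,0]' --pt "4 0 0" --pt "8 0 0" --pt "12 0 0" --pt "16 0 0" --pt "20 0 0" --pt "23 0 0" --pt "26 0 0" --pt "28 0 0" --pt "30 0 0" --pt "32 0 0" --pt "33 0 0" --pt "33 0 0" --yaw '[0,0,0,0,0,0,0,0,0,0,0,0]'

```text
clock: 11.1
eef_pos: [0.4639, 0.119, 0.1096]
tcp_rot: [-0.051, 0.999, -0.0, -0.0]
contact_force: [1.4, 0.4, 0.9]
gripper_width: 0.009
grasp_force: 0.6
```

>>> jog_arm --hand '[0,0,0,0,0]' --pt "1 0 0" --pt "2 0 0" --pt "3 0 0" --pt "4 0 0" --pt "5 0 0" --yaw '[0,0,0,0,0]'

```text
clock: 11.6
eef_pos: [0.4591, 0.1185, 0.1097]
tcp_rot: [-0.051, 0.999, -0.0, -0.0]
contact_force: [1.6, 0.3, -1.8]
gripper_width: 0.007
grasp_force: 1.0
```

>>> jog_arm --hand '[0,0,0,0,0]' --pt "1 0 0" --pt "2 0 0" --pt "3 0 0" --pt "4 0 0" --pt "4 0 0" --yaw '[0,0,0,0,0]'

```text
clock: 12.1
eef_pos: [0.4587, 0.1185, 0.1103]
tcp_rot: [-0.051, 0.999, 0.0, 0.004]
contact_force: [11.2, 0.7, -9.3]
gripper_width: 0.006
grasp_force: 5.6
```

The force rises at the expected stop position. I ease off, lift clear, and check.

>>> jog_arm --hand '[0,0,0,0,0,0,0,0,0,0,0,0]' --pt "-4 0 0" --pt "-8 0 0" --pt "-11 0 0" --pt "-13 0 0" --pt "-13 0 -10" --pt "-13 0 -25" --pt "-13 0 -45" --pt "-13 0 -70" --pt "-13 0 -100" --pt "-13 40 -110" --pt "-13 80 -110" --pt "-13 120 -110" --yaw '[0,0,0,0,0,0,0,0,0,0,0,0]'

```text
clock: 13.3
eef_pos: [0.4559, 0.2402, 0.2212]
tcp_rot: [-0.05, 0.999, 0.0, 0.001]
contact_force: [1.2, -0.4, 1.3]
gripper_width: 0.003
grasp_force: 0.0
```

>>> jog_arm --hand '[0,0,0,0,0,0]' --pt "0 40 0" --pt "0 80 0" --pt "0 120 0" --pt "0 160 0" --pt "0 200 0" --pt "0 200 0" --yaw '[0,0,0,0,0,0]'

```text
clock: 13.9
eef_pos: [0.4324, 0.4442, 0.2202]
tcp_rot: [-0.055, 0.999, 0.002, -0.001]
contact_force: [0.3, 1.6, -0.1]
gripper_width: 0.004
grasp_force: 0.0
```

```bash
python3 - <<'E'
from h import *
o=arm.get_obs();print(o["clock"],o["eef_pos"],o["contact_force"])
T=optics.camera("top");S=optics.camera("side");cv2.imwrite("pics/top3.png",T);cv2.imwrite("pics/side3.png",S)
v=np.hstack([T[90:390,120:520],S[130:430,90:490]]);cv2.imwrite("pics/c3.png",cv2.convertScaleAbs(v,alpha=2))
O=((8,150,60),(20,255,255));R=((0,150,60),(7,255,255))
p,e=tri(blob(T,*O,(330,190,390,245))[0],blob(S,*O,(240,225,310,290))[0]);print("guard",(p[:2]-[.5563,.0349])@[-.1017,.9948])
p,e=tri(blob(T,*R,(240,115,300,240))[0],blob(S,*R,(355,240,410,370))[0]);print("red",p,e,"shift",(p-[.7656,.1458,.1323])[:2]@[.9948,.1017])
E
```

```text
13.9 [0.4324 0.4442 0.2202] [ 0.3386  1.5587 -0.1381]
guard -0.09489341415563284
red [0.6438 0.1327 0.1382] 4.954837285787068 shift -0.12253840553587854
```

View pics/c3.png

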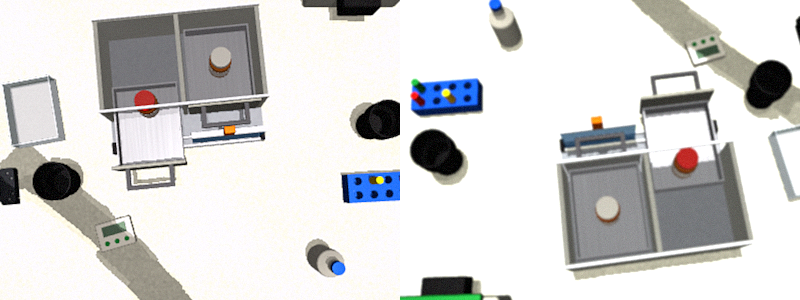

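The tray is out with the bar at crop (152,185), the red jar is standing, and the guard is at the right end. One check on the bar's distance before handing in.

```bash
python3 - <<'E'
from h import *
T=cv2.imread("pics/top3.png");S=cv2.imread("pics/side3.png")
v=np.hstack([cv2.resize(T[255:285,240:310],None,fx=5.5,fy=5.5),cv2.resize(S[195:225,330:400],None,fx=5.5,fy=5.5)])
cv2.imwrite("pics/c4.png",cv2.convertScaleAbs(v,alpha=2))
p,e=tri((272,275),(364,206));print(p,e,"dock x",(p[:2]-[.7254,.0522])@[.9948,.1017])
g=cv2.cvtColor(T,6)[255:290,270:275].mean(1);print(g.round())
for r in (273,274,275,276,277):print(r,(plane("top",(272,r),.13)[:2]-[.7254,.0522])@[.9948,.1017])
E
```

```text
[0.4448 0.1162 0.1266] 0.4701442528695566 dock x -0.2725948943142372
[ 87.  40.  11.  94. 129. 129. 127. 126. 126. 126. 126. 127. 131. 104.
  80.  83.  82. 101.  93.  58.  51.  54.  44. 107. 133. 128. 127. 126.
 126. 125. 126. 126. 127. 126. 126.]
273 -0.2681397794117944
274 -0.27040912767204595
275 -0.2726777617557236
276 -0.27494568199990727
277 -0.27721288874146477
```

View pics/c4.png

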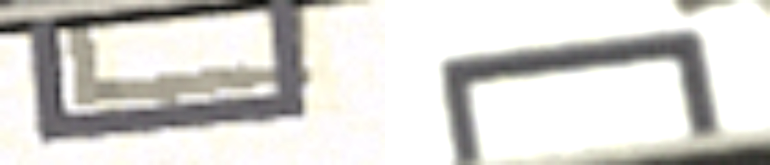

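The bar spans rows 274-277 in the top view, which puts it at dock x of about -0.274 (the stop is at -0.275). Together with the 11 N rise in force, that means the tray is at its stop.

```bash
python3 -c "
from bench import arm
print(arm.finish_job())"
```

```text
the job is handed in; nothing more can be done
None
```

The job is handed in at about 14 s of the 38 s allowed: the guard is at its right end, the left tray with the red-capped jar is out at its stop, and both jars are standing; no verdict was shown.

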